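Shut the nut runner's guard and hold the hidden bolt head still

TASK

The slow bench nut runner is dragging the brass hex bolt round together with its nut. First push the runner's yellow guard door fully shut, so that its catch clicks and holds it; then reach down into the narrow gap behind the steel bracket, grip the hidden bolt head firmly between the two fingers and stop it from turning. Finish while still holding the bolt head still, with the door shut, and leave the bottles, the tape roll and the timer undisturbed.

Things in the scene. Friction and masses are not known exactly. Their poses are not given: they have to be found in the camera images.
- runner: bench nut runner, fixed, 165x165x128 mm. Origin on the bench, mid-width; x runs from door to bracket, z up. Blue housing 130 wide (y), x -70 to 0 mm, top z 122, yellow guard door in front. Behind it a steel U bracket 130 wide: front plate x 0 to 8, rear plate x 58 to 66, tops z 128; the 50 mm gap between them is open above and at both sides, floor z 18
- bolt_head (a point): centre of the brass hex bolt head in the gap: 30 mm across flats, 35 across corners, 14 thick; at x 23, y 0, z 100 mm of the runner's frame (28 below the plates' tops). A steel collar, diameter 38, fills x 8 to 16 before it; x 30 to 58 behind it is free. The point's x is the bolt's axis (the runner's x); its y, z turn with the bolt
- bolt: the same brass hex bolt head; origin at its centre, axes turn with it
- bolt_turn (a joint): bolt angle, rad; grows on and on at about 0.075 rad/s (0.15 N m drag), clockwise seen from the door. At each multiple of 60 degrees two flats stand upright, facing the runner's +y and -y. At other angles, fingers closing along y with 20 N or more turn it within a few seconds until two flats lie on the pads, then hold it still
- guard_hinge (a joint): opening angle of the guard door, rad: 0 shut, starts 0.6 to 1.0. It stays where it is left and moves with under 1 N; in the last 0.1 rad it needs about 4 N at the free edge to pass the spring catch, which then pulls it shut to 0
- guard_pivot (a point): on the door's upright hinge line at mid-height: x -70, y 60, z 70 mm of the runner's frame (left side seen from the robot). The yellow panel reaches 120 mm from it along the point's -y (turns with the door; the runner's -y when shut; it opens towards the runner's -x), 8 mm thick, z 20 to 120 mm, outer face 10 mm from the hinge line on the point's -x side
- guard_press (a point): point on the door's outer face near the free edge, 100 mm from the hinge line, z 95 mm (25 below the door's top): a place to push; the point's -x points outwards from the door. A small pull knob sits 57 mm lower, 8 mm nearer the free edge, standing out 12 mm
- wash_bottle: white wash bottle with red cap, 104 x 62 x 190 mm, origin under its centre, not to be disturbed
- ink_bottle: small round bottle with blue cap, 42 x 42 x 77 mm, origin under its centre, not to be disturbed
- tape_roll: yellow tape roll lying flat, 67 x 67 x 19 mm, origin under its centre, not to be disturbed
- timer: white timer, 62 x 64 x 19 mm, origin under its centre, not to be disturbed

How it is judged:
By the outcome, as a careful person would: the job done as asked, in the order asked, and still so for the second after the job is handed in, while the arm keeps its last pose, push and grip.
It also fails if it takes over 48 s, if anything falls off the work surface, if the arm or the gripper's body presses on something with over 40 N, if the wrist force passes 120 N, or if a joint passes its speed limit or range.

ROBOT

A 7-joint arm with a two-finger parallel gripper is mounted at the origin on a cart in front of the work surface, level with it; the furniture and walls round the work are solid. World frame = base frame: x ahead of the robot, y to its left, z up, the work surface at z = 0. Lengths are in mm, angles in rad, forces in N, time in s.
With the tool pointing down it reaches from about 350 to 900 mm from the base axis. Payload 7.2 kg.
Tool frame: the origin (TCP) lies between the finger pads; the fingertips stand ahead of it and the grasp point (between the pads) lies 3 mm ahead of it (robot.tips_ahead is the z of the fingertips in the tool frame, in mm); z points along the fingers, y is the line along which they close (so a half turn about z gives the same grasp; the last joint's range is limited). The gripper opens to 85 mm and grips with 20 to 120 N. Pads are 22 mm wide; open, the fingers measure 114 mm over their backs; the gripper's body (76 mm by 85 mm) begins 54 mm behind the grasp point. The pads swing forward as they close: fully open they stand 13 mm farther back than shut.
Start: joints at [-1.403, 0.411, -0.013, 1.596, 0.006, 1.134, -0.082], TCP at [146.022, 607.705, 253.297] pointing down, gripper open.
Joint ranges: [-2.95, 2.95], [-0.29, 1.99], [-1.47, 1.44], [0.14, 2.54], [-1.03, 4.17], [0.13, 1.85], [-2.86, 2.86]. Speed limits (rad/s): [2.39, 2.39, 3.01, 3.01, 3.14, 3.14, 3.14].

INTERFACE

Orientations are given as a unit quaternion [x, y, z, w].
In Python, from rig import robot gives the robot as it stands.
- The arm moves only by the shell command python3 -m creep 'ROWS'. ROWS is JSON, a list of rows, each an object of numbers: "tx", "ty", "tz": the shift along the tool's x, y, z in m; "rx", "ry", "rz": the turn, a rotation vector about the tool's x, y, z in degrees; "hand": the closure in counts, from 0 (fully open) to 255 (shut). In form: [{"tx": .., "ty": .., "tz": .., "rx": .., "ry": .., "rz": .., "hand": ..}, ...]. A call has exactly 8 rows; each row is the pose to reach, as a shift and turn from the pose commanded when the call began, along the tool's axes at that moment; what a row does not reach only later rows make up. A row lasts 1/12 s, in which the tool goes at most 41.7 mm and 7.16 degrees, less where a joint would pass 70% of its speed; a pose out of reach is approached as far as the arm can. A call with a gripper value outside its range is refused whole. The fingers move at their own pace and stop on an object; the grip force is fixed at half the most. Time passes only in rows, so rows that repeat a pose let the fingers close, or fill a call up. It gives the time, the measured TCP pose, the force, the opening and the grip force at its end, in the units of the state.
- robot.read_state(): the state, without advancing time (a new reading comes with each control period).
- robot.capture(name): name is "scene" or "side" or "wrist"; returns (picture, depth): 384x512x3 uint8, red, green, blue; 384x512 float32, mm along the optical axis (not along the pixel's ray), 0 where there is no reading.
- robot.camera_model(name): a dict with "intrinsics" (3x3 intrinsics, pixels), "eye" and "rotation" of the camera in the world; the wrist camera has in their place "hand_eye" (4x4, takes a point from camera to tool coordinates, whose origin is the TCP and whose axes are the flange's). Camera axes: x right, y up, looking along -z (the intrinsics and any distortion apply to the point x, -y, -z); pixel columns grow to the right and rows downward; lengths in mm; the calibration is good to about 2 mm. A picture is of the moment at which its call begins: read the wrist's pose just before it. camera_model takes no time and is no camera call.
- robot.finish_job(): hands the job in; it is judged then, once.
Trained networks look in the newest picture that a camera, given by its name, has taken for a name from the list of things; names that differ only in an ending like _2 or _b are one class to them, and where a whole thing is asked for, a point or a joint stands for the part that bears it (a point fixed in the world has none). Each returns a list of dicts, best first, with "conf" (0 to 1); they miss things now and then, are a little off and sometimes report something else, mostly with a low value. They report only what shows in the picture. A call takes as long as a camera call.
- robot.search_frame(target, camera): "extent" ([left, top, right, bottom] in pixels, round what is visible of it).
- robot.trace(target, camera): "mask" (384x512 bool, what is visible of it) and "extent" ([left, top, right, bottom] in pixels, round what is visible of it).
- robot.mark_of(target, camera): "location" ([column, row] in pixels: a listed point, or the origin of a listed thing).
The state is a dict: "time": time; "q": joint angles; "joint_velocities": joint speeds; "effort": joint torques, N m; "position": TCP position; "orientation": TCP orientation; "force": force on the tool from outside, world axes, zero at the start; "moment": the same for the moment, N m; "finger_gap": finger opening in mm; "finger_force": force on a finger pad.
Only numpy, scipy, OpenCV 4.12 (cv2) and the standard library are available. Lean on these libraries where they do the work, as an engineer would, in place of code of your own. Each camera call takes 0.05 s, during which the arm holds its last target. There are 200 camera calls.

## Working session

There is one attempt and no reset: what is moved stays moved. The work goes in short steps, Python scripts to look and compute and a shell command to move; the robot and the scene stay as the last step left them, time stands still between calls to the robot, and variables do not carry over. Pictures are saved under pics/ and viewed, at most 10 in all, crops included, and the job is handed in when it is done.

```bash
ls; mkdir -p pics
cat > h.py <<'E'
import numpy as np, cv2
from rig import robot
from scipy.spatial.transform import Rotation as R
def cam(n):
    m=robot.camera_model(n); K=np.array(m["intrinsics"])
    if n=="wrist":
        s=robot.read_state(); T=np.eye(4); T[:3,:3]=R.from_quat(s["orientation"]).as_matrix(); T[:3,3]=s["position"]
        T=T@np.array(m["hand_eye"]); return K,T[:3,:3],T[:3,3]
    return K,np.array(m["rotation"]),np.array(m["eye"])
def shot(n,save=None):
    c=cam(n); p,d=robot.capture(n)
    if save: cv2.imwrite("pics/"+save,p[:,:,::-1])
    return c,p,d
def back(c,d,u,v,z=None):
    K,Rm,e=c; u=np.asarray(u,float); v=np.asarray(v,float)
    if z is None: z=d[v.astype(int),u.astype(int)]
    P=np.stack([(u-K[0,2])/K[0,0]*z,-(v-K[1,2])/K[1,1]*z,-z*np.ones_like(u)],-1)
    return P@Rm.T+e
def proj(c,P):
    K,Rm,e=c; q=(np.asarray(P)-e)@Rm; return np.stack([K[0,0]*q[...,0]/-q[...,2]+K[0,2],-K[1,1]*q[...,1]/-q[...,2]+K[1,2]],-1)
E
python3 - <<'E'
from h import *
s=robot.read_state();print(s,robot.tips_ahead); print({k:robot.camera_model("scene")[k] for k in robot.camera_model("scene")})
for n in("scene","side"):
    c,p,d=shot(n,n+"0.png")
    print(n,c[2])
    for t in("bolt_head","guard_pivot","guard_press","runner","wash_bottle","ink_bottle","tape_roll","timer"):
        for r in robot.mark_of(t,n)[:1]:
            u,v=r["location"]; 
            ok=0<=u<512 and 0<=v<384
            print(t,np.round([u,v,r["conf"]],2), np.round(back(c,d,u,v),0) if ok else "")
E
```

```text
pics
{'time': 0.0, 'q': array([-1.40318889,  0.41190182, -0.01276513,  1.5970494 ,  0.00558594,
        1.13428336, -0.082189  ]), 'joint_velocities': array([ 0.00027892,  0.00059778, -0.00102254,  0.00118534,  0.00042327,
       -0.00092082,  0.00084893]), 'effort': array([ 1.25665203e-03, -6.00614333e+01,  6.82591684e-01, -2.99410075e+01,
        1.36818670e-02,  1.06605131e-02, -2.51215727e-05]), 'position': array([145.91390484, 607.25581922, 252.4493603 ]), 'orientation': array([ 1.17591780e-01,  9.93061694e-01, -8.01515087e-04, -5.46669932e-05]), 'force': array([-0.66736053, -0.92133347, -0.09270896]), 'moment': array([-0.02517397,  0.01643528, -0.01411771]), 'finger_force': 0.0, 'finger_gap': 85.51257889758652} 22.0
{'intrinsics': array([[482.50786537,   0.        , 255.57780075],
       [  0.        , 482.50786537, 189.16912592],
       [  0.        ,   0.        ,   1.        ]]), 'eye': array([-239.48821868, -804.83475157,  636.74149902]), 'rotation': array([ 0.49160429, -0.19919716, -0.33703249,  0.7778527 ])}
scene [-239.48821868 -804.83475157  636.74149902]Traceback (most recent call last):
  File "<stdin>", line 10, in <module>
  File "h.py", line 18, in back
    return P@Rm.T+e
           ~^~~~~
ValueError: matmul: Input operand 1 has a mismatch in its core dimension 0, with gufunc signature (n?,k),(k,m?)->(n?,m?) (size 4 is different from 3)
```

Rotation is a quaternion.

```bash
sed -i 's/return K,np.array(m\["rotation"\])/return K,R.from_quat(m["rotation"]).as_matrix()/' h.py
python3 - <<'E'
from h import *
ims=[]
for n in("scene","side"):
    c,p,d=shot(n); ims.append(p)
    print(n,c[2])
    for t in("bolt_head","guard_pivot","guard_press","runner","wash_bottle","ink_bottle","tape_roll","timer"):
        for r in robot.mark_of(t,n)[:1]:
            u,v=r["location"]; 
            ok=0<=u<512 and 0<=v<384
            print(t,np.round([u,v,r["conf"]],2), np.round(back(c,d,u,v),0) if ok else "")
    np.savez(n+"0.npz",p=p,d=d)
cv2.imwrite("pics/both0.png",cv2.resize(np.hstack(ims),(800,300))[:,:,::-1])
cv2.imwrite("pics/scene0.png",ims[0][:,:,::-1])
print(robot.camera_model("wrist"))
E
```

```text
scene [-239.48821868 -804.83475157  636.74149902]
bolt_head [282.4  218.3    0.59] [586. -88.  20.]
guard_press [246.1 203.4   0.8] [464. -81. 109.]
runner [283.4  217.     0.97] [590. -88.  23.]
wash_bottle [195.5  186.1    0.78] [581. 259.   5.]
ink_bottle [382.8  253.4    0.72] [ 627. -358.   12.]
tape_roll [288.   289.7    0.89] [ 391. -274.   -0.]
timer [149.   216.7    0.63] [365. 191.  14.]
side [377.40998287 950.65247037 707.02384165]
bolt_head [207.5  190.5    0.43] [646. -48. 110.]
guard_pivot [237.6  214.6    0.68] [554.   3.  76.]
guard_press [270.  198.3   0.9] [477. -65.  94.]
runner [219.2  219.9    0.78] [603.   6.  55.]
wash_bottle [199.7 309.8   0.8] [583. 289.  12.]
tape_roll [306.8  192.5    0.61] [ 380. -249.   17.]
timer [290.4  299.3    0.89] [393. 228.  15.]
{'intrinsics': array([[294.37749589,   0.        , 253.85611885],
       [  0.        , 294.37749589, 191.87521334],
       [  0.        ,   0.        ,   1.        ]]), 'hand_eye': array([[-7.94504425e-04,  9.53827979e-01,  3.00352386e-01,
         7.76669070e+01],
       [ 9.99999677e-01,  7.20722602e-04,  3.56443933e-04,
         5.20220384e-01],
       [ 1.23515443e-04,  3.00352573e-01, -9.53828243e-01,
        -1.20942962e+02],
       [ 0.00000000e+00,  0.00000000e+00,  0.00000000e+00,
         1.00000000e+00]])}
```

View pics/both0.png

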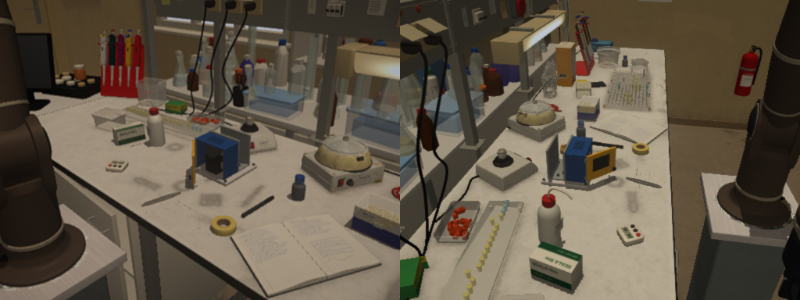

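The scene picture shows the blue runner at about (217,157) of the half-width montage, with its yellow door open toward the robot; the wash bottle, timer, tape and ink bottle all stand clear of it. I'll now fit the runner's pose from the depth.

```bash
python3 - <<'E'
from h import *
from scipy.optimize import minimize
top=[];yel=[];
for n in("scene","side"):
    c,p,d=shot(n); m=robot.trace("runner",n); k=m[0]["mask"]; print(n,m[0]["conf"],k.sum())
    v,u=np.nonzero(k&(d>0)); P=back(c,d,u,v); col=p[v,u].astype(int)
    b=(col[:,2]>col[:,0]*1.5)&(P[:,2]>114)&(P[:,2]<130)
    y=(col[:,0]>col[:,2]*1.8)&(P[:,2]>15)&(P[:,2]<130)&(col[:,0]>60)
    g=(P[:,2]>118)&~b&~y
    for a,q in(("blue",P[b]),("yel",P[y]),("grey",P[g])):
        print(a,len(q)); 
        if len(q): print(np.round(np.percentile(q,[2,50,98],axis=0)))
    if b.sum()>5: r=cv2.minAreaRect(P[b][:,:2].astype(np.float32)); print("rect",r)
    if y.sum()>5:
        Q=P[y]; l=cv2.fitLine(Q[:,:2].astype(np.float32),cv2.DIST_HUBER,0,.01,.01).ravel(); print("yel line",l, np.percentile((Q[:,:2]-l[2:])@l[:2],[2,98]))
    np.savez("pc_"+n,P=P,col=col)
    bx=m[0]["extent"];x0,y0,x1,y1=[int(t) for t in bx]; cr=p[max(0,y0-12):y1+12,max(0,x0-12):x1+12]
    cv2.imwrite(f"pics/crop_{n}.png",cv2.resize(cr,None,fx=4,fy=4)[:560,:780,::-1]); print(x0-12,y0-12)
E
python3 -c "
import cv2,numpy as np
a,b=[cv2.imread(f'pics/crop_{n}.png') for n in('scene','side')]
h=min(a.shape[0],b.shape[0]); o=np.hstack([a[:h],b[:h]]); s=min(1,800/o.shape[1]); cv2.imwrite('pics/crops.png',cv2.resize(o,None,fx=s,fy=s)); print(s,a.shape,b.shape)"
```

```text
scene 0.66 4617
blue 672
[[ 554. -129.  116.]
 [ 587.  -73.  122.]
 [ 624.   -4.  124.]]
yel 192
[[462. -85.  34.]
 [468. -80.  95.]
 [552.  -3. 122.]]
grey 325
[[ 555. -128.  119.]
 [ 680.  -72.  126.]
 [ 690.   -3.  130.]]
rect ((589.507568359375, -64.79898834228516), (130.76898193359375, 75.87722778320312), 88.99665832519531)
yel line [  0.7341083   0.6790323 486.82413   -62.848763 ] [-32.02207918  88.52548438]
231 150
side 0.9 4500
blue 671
[[ 555. -120.  116.]
 [ 589.  -49.  123.]
 [ 622.    4.  125.]]
yel 873
[[465. -77.  24.]
 [514. -34.  75.]
 [650.   5. 121.]]
grey 219
[[ 555. -122.  119.]
 [ 681.  -52.  127.]
 [ 689.    4.  131.]]
rect ((588.6849365234375, -58.918190002441406), (131.02235412597656, 70.41002655029297), 89.2486801147461)
yel line [  0.72267497   0.69118804 508.11087    -34.03759   ] [-61.00226918  90.47553879]
168 156
0.851063829787234 (392, 444, 3) (380, 496, 3)
```

View pics/crops.png

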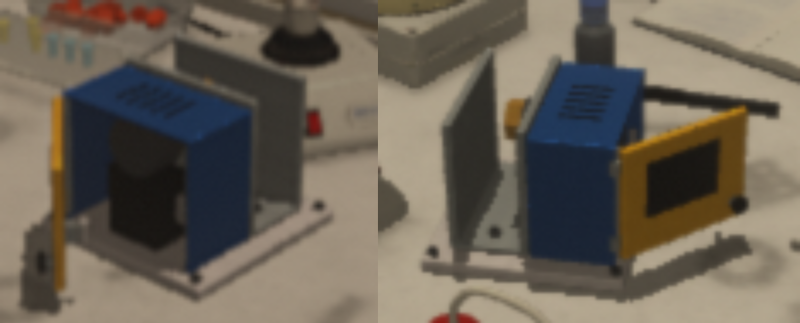

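The crops show the runner squarely facing the robot. The door is hinged on its left and open about 0.82 rad, and the gap lies behind the housing. The runner origin is about (625,-62), yaw about -1°, which agrees with guard_press measured at (477,-65,94). I'll start moving to the door with the fingers closing.

```bash
cat >> h.py <<'E'
def to(*pts,yaw=None):
    """tool-frame shifts (m) to world points; tool y-axis heading (deg) target"""
    s=robot.read_state(); M=R.from_quat(s["orientation"]).as_matrix()
    print("t",round(s["time"],2),"pos",np.round(s["position"],1),"F",np.round(s["force"],1),"gap",round(s["finger_gap"],1),"yhead",round(np.degrees(np.arctan2(M[1,1],M[0,1])),2),"zaxis",np.round(M[:,2],3))
    for p in pts: print(p,np.round((np.array(p)-s["position"])@M/1000,4))
E
python3 -c "
from h import *
to((440,-20,200))"
```

```text
t 1.2 pos [146.  607.7 253.3] F [-0.5  0.5 -0.1] gap 85.3 yhead 76.49 zaxis [ 0.  0. -1.]
(440, -20, 200) [-0.4325 -0.5417  0.0532]
```

```bash
python3 -m creep '[{"tx":-0.025,"ty":-0.031,"tz":0,"rx":0,"ry":0,"rz":-2,"hand":255},{"tx":-0.05,"ty":-0.062,"tz":0,"rx":0,"ry":0,"rz":-4,"hand":255},{"tx":-0.075,"ty":-0.093,"tz":0,"rx":0,"ry":0,"rz":-6,"hand":255},{"tx":-0.1,"ty":-0.125,"tz":0,"rx":0,"ry":0,"rz":-8,"hand":255},{"tx":-0.125,"ty":-0.156,"tz":0,"rx":0,"ry":0,"rz":-10,"hand":255},{"tx":-0.15,"ty":-0.187,"tz":0,"rx":0,"ry":0,"rz":-12,"hand":255},{"tx":-0.175,"ty":-0.218,"tz":0,"rx":0,"ry":0,"rz":-12.5,"hand":255},{"tx":-0.2,"ty":-0.25,"tz":0,"rx":0,"ry":0,"rz":-12.5,"hand":255}]'; python3 -c "
from h import *
to((440,-20,200),(440,-20,230))"
```

```text
time: 1.87
position: [282.6, 316.2, 253.5]
orientation: [0.008, 1.0, 0.0, 0.0]
force: [1.1, 0.3, 0.0]
finger_gap: 0.2
finger_force: 0.0
t 1.87 pos [282.6 316.2 253.5] F [1.1 0.3 0. ] gap 0.2 yhead 89.03 zaxis [ 0.     0.001 -1.   ]
(440, -20, 200) [-0.163  -0.3336  0.0533]
(440, -20, 230) [-0.163  -0.3335  0.0233]
```

```bash
python3 -m creep '[{"tx":-0.018,"ty":-0.037,"tz":0,"hand":255},{"tx":-0.036,"ty":-0.074,"tz":0,"hand":255},{"tx":-0.054,"ty":-0.111,"tz":0,"hand":255},{"tx":-0.072,"ty":-0.148,"tz":0.005,"hand":255},{"tx":-0.09,"ty":-0.185,"tz":0.01,"hand":255},{"tx":-0.108,"ty":-0.222,"tz":0.015,"hand":255},{"tx":-0.126,"ty":-0.26,"tz":0.02,"hand":255},{"tx":-0.144,"ty":-0.295,"tz":0.025,"hand":255}]'; python3 -c "
from h import *
from h import *
c,p,d=shot('wrist','w1.png')
a=robot.mark_of('guard_press','wrist');b=robot.mark_of('guard_pivot','wrist')
for r in a[:2]+b[:2]: u,v=r['location'];print(r['conf'],u,v,back(c,d,u,v) if 0<=u<512 and 0<=v<384 else '')
to((440,-25,97),(463,-50,97),(475,-66,97),(491,-83,97),(515,-96,97),(534,-102,97))"
```

```text
0.56 19.4 377.7 [266.63328068 261.79510326 321.44158925]
t 2.02 pos [283.5 315.5 253.8] F [-0.4  1.1  0.4] gap -0.0 yhead 88.68 zaxis [ 0.001  0.001 -1.   ]
(440, -25, 97) [-0.1642 -0.3368  0.1567]
(463, -50, 97) [-0.1878 -0.3613  0.1567]
(475, -66, 97) [-0.2002 -0.377   0.1567]
(491, -83, 97) [-0.2166 -0.3937  0.1567]
(515, -96, 97) [-0.2409 -0.4061  0.1567]
(534, -102, 97) [-0.26   -0.4117  0.1567]validation failed for argument at $[0]...
```

View pics/w1.png

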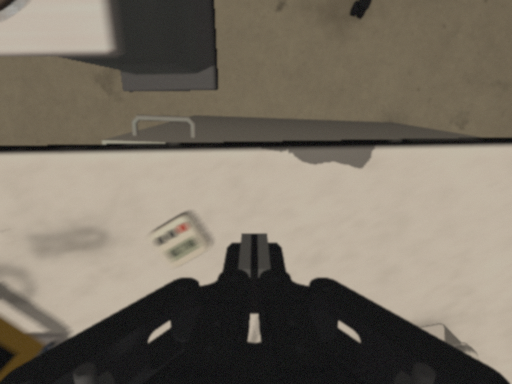

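The wrist picture shows the timer at (182,236) and the table edge at row 145, so picture-up points toward the robot. The move itself was refused because every row needs all the keys.

```bash
python3 -m creep '[{"tx":-0.018,"ty":-0.037,"tz":0,"rx":0,"ry":0,"rz":0,"hand":255},{"tx":-0.036,"ty":-0.074,"tz":0,"rx":0,"ry":0,"rz":0,"hand":255},{"tx":-0.054,"ty":-0.111,"tz":0,"rx":0,"ry":0,"rz":0,"hand":255},{"tx":-0.072,"ty":-0.148,"tz":0.005,"rx":0,"ry":0,"rz":0,"hand":255},{"tx":-0.09,"ty":-0.185,"tz":0.01,"rx":0,"ry":0,"rz":0,"hand":255},{"tx":-0.108,"ty":-0.222,"tz":0.015,"rx":0,"ry":0,"rz":0,"hand":255},{"tx":-0.126,"ty":-0.26,"tz":0.02,"rx":0,"ry":0,"rz":0,"hand":255},{"tx":-0.144,"ty":-0.295,"tz":0.025,"rx":0,"ry":0,"rz":0,"hand":255}]'; python3 -c "
from h import *
to((430,-15,97),(463,-50,97),(475,-66,97),(491,-83,97),(515,-96,97),(534,-102,97))"
```

```text
time: 2.68
position: [421.8, 19.5, 228.5]
orientation: [0.008, 1.0, 0.0, 0.001]
force: [1.4, 1.1, 0.7]
finger_gap: -0.2
finger_force: 0.0
t 2.68 pos [421.8  19.5 228.5] F [1.4 1.1 0.7] gap -0.2 yhead 89.08 zaxis [ 0.001  0.    -1.   ]
(430, -15, 97) [-0.0086 -0.0344  0.1315]
(463, -50, 97) [-0.0421 -0.0688  0.1316]
(475, -66, 97) [-0.0544 -0.0846  0.1316]
(491, -83, 97) [-0.0707 -0.1014  0.1316]
(515, -96, 97) [-0.0949 -0.114   0.1316]
(534, -102, 97) [-0.114  -0.1197  0.1316]
```

```bash
python3 -m creep '[{"tx":-0.003,"ty":-0.01,"tz":0.035,"rx":0,"ry":0,"rz":0,"hand":255},{"tx":-0.006,"ty":-0.02,"tz":0.07,"rx":0,"ry":0,"rz":0,"hand":255},{"tx":-0.008,"ty":-0.03,"tz":0.1,"rx":0,"ry":0,"rz":0,"hand":255},{"tx":-0.009,"ty":-0.034,"tz":0.13,"rx":0,"ry":0,"rz":0,"hand":255},{"tx":-0.025,"ty":-0.052,"tz":0.13,"rx":0,"ry":0,"rz":0,"hand":255},{"tx":-0.042,"ty":-0.069,"tz":0.13,"rx":0,"ry":0,"rz":0,"hand":255},{"tx":-0.054,"ty":-0.085,"tz":0.13,"rx":0,"ry":0,"rz":0,"hand":255},{"tx":-0.07,"ty":-0.1,"tz":0.13,"rx":0,"ry":0,"rz":0,"hand":255}]'; python3 -c "
from h import *
to((505,-91,98),(515,-96,98),(534,-102,98),(540,-103,98))
c,p,d=shot('side')
a=robot.mark_of('guard_press','side')
for r in a[:1]: u,v=r['location'];print(r['conf'],u,v,back(c,d,u,v))"
```

```text
time: 3.35
position: [489.8, -80.2, 97.6]
orientation: [0.008, 1.0, 0.0, -0.001]
force: [-0.5, 2.0, 0.4]
finger_gap: 0.2
finger_force: 0.7
t 3.35 pos [489.8 -80.2  97.6] F [-0.5  2.   0.4] gap 0.2 yhead 89.09 zaxis [-0.001  0.001 -1.   ]
(505, -91, 98) [-0.0153 -0.0106 -0.0004]
(515, -96, 98) [-0.0254 -0.0154 -0.0004]
(534, -102, 98) [-0.0445 -0.0211 -0.0004]
(540, -103, 98) [-0.0505 -0.022  -0.0004]
0.83 260.7 192.6 [503.95034047 -74.50148763 103.39042903]
```

```bash
python3 -m creep '[{"tx":-0.008,"ty":-0.006,"tz":0,"rx":0,"ry":0,"rz":0,"hand":255},{"tx":-0.015,"ty":-0.011,"tz":0,"rx":0,"ry":0,"rz":0,"hand":255},{"tx":-0.02,"ty":-0.013,"tz":0,"rx":0,"ry":0,"rz":0,"hand":255},{"tx":-0.025,"ty":-0.016,"tz":0,"rx":0,"ry":0,"rz":0,"hand":255},{"tx":-0.03,"ty":-0.018,"tz":0,"rx":0,"ry":0,"rz":0,"hand":255},{"tx":-0.034,"ty":-0.019,"tz":0,"rx":0,"ry":0,"rz":0,"hand":255},{"tx":-0.038,"ty":-0.02,"tz":0,"rx":0,"ry":0,"rz":0,"hand":255},{"tx":-0.042,"ty":-0.02,"tz":0,"rx":0,"ry":0,"rz":0,"hand":255}]'; python3 -c "
from h import *
to()"
```

```text
time: 4.12
position: [531.0, -101.6, 98.3]
orientation: [0.009, 1.0, -0.0, 0.0]
force: [-0.5, 0.4, -0.7]
finger_gap: -0.2
finger_force: 0.0
t 4.12 pos [ 531.  -101.6   98.3] F [-0.5  0.4 -0.7] gap -0.2 yhead 88.99 zaxis [ 0. -0. -1.]
```

```bash
python3 -m creep '[{"tx":-0.001,"ty":0,"tz":0,"rx":0,"ry":0,"rz":0,"hand":255},{"tx":-0.002,"ty":0,"tz":0,"rx":0,"ry":0,"rz":0,"hand":255},{"tx":-0.003,"ty":0,"tz":0,"rx":0,"ry":0,"rz":0,"hand":255},{"tx":-0.004,"ty":0,"tz":0,"rx":0,"ry":0,"rz":0,"hand":255},{"tx":-0.005,"ty":0,"tz":0,"rx":0,"ry":0,"rz":0,"hand":255},{"tx":-0.005,"ty":0,"tz":0,"rx":0,"ry":0,"rz":0,"hand":255},{"tx":-0.005,"ty":0,"tz":0,"rx":0,"ry":0,"rz":0,"hand":255},{"tx":-0.005,"ty":0,"tz":0,"rx":0,"ry":0,"rz":0,"hand":255}]'; python3 -c "
from h import *
to()"
```

```text
time: 4.78
position: [532.6, -101.5, 97.5]
orientation: [0.009, 1.0, 0.0, -0.003]
force: [-9.1, 0.3, 2.7]
finger_gap: 0.3
finger_force: 0.0
t 4.78 pos [ 532.6 -101.5   97.5] F [-9.1  0.3  2.7] gap 0.3 yhead 88.97 zaxis [-0.006  0.001 -1.   ]
```

```bash
python3 -m creep '[{"tx":-0.003,"ty":0,"tz":0,"rx":0,"ry":0,"rz":0,"hand":255},{"tx":-0.003,"ty":0,"tz":0,"rx":0,"ry":0,"rz":0,"hand":255},{"tx":0.02,"ty":0,"tz":0,"rx":0,"ry":0,"rz":0,"hand":255},{"tx":0.03,"ty":0,"tz":-0.01,"rx":0,"ry":0,"rz":0,"hand":255},{"tx":0.03,"ty":0,"tz":-0.04,"rx":0,"ry":0,"rz":0,"hand":0},{"tx":0.03,"ty":0,"tz":-0.08,"rx":0,"ry":0,"rz":0,"hand":0},{"tx":0.03,"ty":0,"tz":-0.12,"rx":0,"ry":0,"rz":0,"hand":0},{"tx":0.03,"ty":0,"tz":-0.155,"rx":0,"ry":0,"rz":0,"hand":0}]'
python3 - <<'E'
from h import *
ims=[]
for n in("scene","side"):
    c,p,d=shot(n); 
    a=robot.mark_of('guard_press',n)
    for r in a[:1]: u,v=r['location'];print(n,r['conf'],back(c,d,u,v))
    m=robot.trace("runner",n); k=m[0]["mask"]; v,u=np.nonzero(k&(d>0)); P=back(c,d,u,v); col=p[v,u].astype(int)
    y=(col[:,0]>col[:,2]*1.8)&(P[:,2]>30)&(P[:,2]<118)&(col[:,0]>60)&(P[:,0]<570)
    if y.sum()>8:
        l=cv2.fitLine(P[y][:,:2].astype(np.float32),cv2.DIST_HUBER,0,.01,.01).ravel(); print(y.sum(),l, np.degrees(np.arctan2(l[0],l[1])), np.percentile(P[y],[2,50,98],axis=0).round())
    q=proj(c,np.array([600,-60,80])).astype(int); ims.append(cv2.resize(p[q[1]-60:q[1]+60,q[0]-66:q[0]+66],(396,360)))
cv2.imwrite("pics/shut.png",np.hstack(ims)[:,:,::-1])
to((725,-62,260))
E
```

```text
time: 5.45
position: [505.9, -101.4, 255.8]
orientation: [0.009, 1.0, -0.0, 0.001]
force: [1.1, 0.3, -0.6]
finger_gap: 48.8
finger_force: 0.0
scene 0.74 [ 546.61900701 -106.61091794  103.750992  ]
721 [ 2.9749388e-03  9.9999559e-01  5.4504907e+02 -7.0428566e+01] 0.17045169 [[ 542. -123.   32.]
 [ 545.  -80.   70.]
 [ 553.   -7.  117.]]
side 0.76 [ 542.76563136 -103.98955435  101.68216536]
191 [ 1.817146e-02  9.998349e-01  5.449438e+02 -3.909452e+01] 1.0412052 [[ 543. -123.   31.]
 [ 545.   -9.   74.]
 [ 562.    2.  117.]]
t 5.75 pos [ 505.2 -100.8  252.4] F [-0.6 -0.1 -0.3] gap 85.2 yhead 89.01 zaxis [-0.001  0.    -1.   ]
(725, -62, 260) [-0.2191  0.0426 -0.0078]
```

View pics/shut.png

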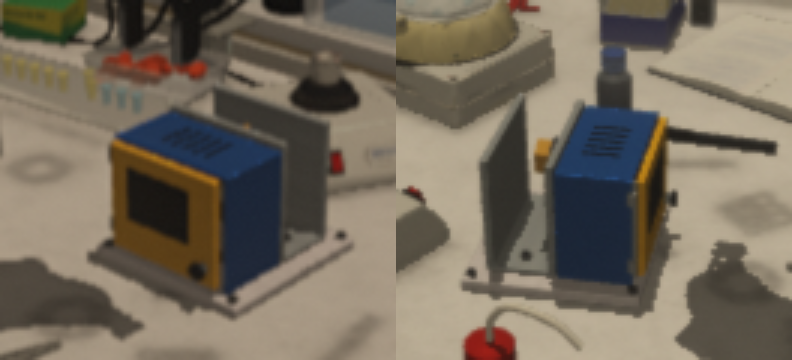

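The pictures show the door flush with the housing front. Its face lies at x = 545 across the full width, about 0.2° off parallel, so it is shut. Next I'll go above the gap and look with the wrist camera.

```bash
python3 -m creep '[{"tx":-0.025,"ty":0.007,"tz":0,"rx":0,"ry":0,"rz":0,"hand":0},{"tx":-0.05,"ty":0.014,"tz":0,"rx":0,"ry":0,"rz":0,"hand":0},{"tx":-0.075,"ty":0.021,"tz":0,"rx":0,"ry":0,"rz":0,"hand":0},{"tx":-0.1,"ty":0.028,"tz":0,"rx":0,"ry":0,"rz":0,"hand":0},{"tx":-0.125,"ty":0.035,"tz":0,"rx":0,"ry":0,"rz":0,"hand":0},{"tx":-0.15,"ty":0.042,"tz":0,"rx":0,"ry":0,"rz":-0.5,"hand":0},{"tx":-0.15,"ty":0.042,"tz":0,"rx":0,"ry":0,"rz":-0.5,"hand":0},{"tx":-0.15,"ty":0.042,"tz":0,"rx":0,"ry":0,"rz":-0.5,"hand":0}]'
python3 - <<'E'
from h import *
to()
c,p,d=shot('wrist','w2.png')
for t in("bolt_head","runner"):
  for r in robot.mark_of(t,'wrist')[:2]: u,v=r['location'];print(t,r['conf'],u,v,back(c,d,u,v) if 0<=u<512 and 0<=v<384 else '')
v,u=np.mgrid[0:384,0:512]; v=v.ravel();u=u.ravel(); P=back(c,d,u,v); col=p[v,u].astype(int); ok=d[v,u]>0
np.savez("w2",P=P,col=col,ok=ok)
# brass
br=ok&(col[:,0]>col[:,2]*1.6)&(col[:,0]>60)&(P[:,2]>75)&(P[:,2]<122)&(P[:,0]>632)
print(br.sum(), np.percentile(P[br],[1,10,50,90,99],axis=0).round(1) if br.sum() else '')
g=ok&(P[:,2]>124)&(P[:,2]<134)
for lo,hi in((610,650),(665,710)):
    q=P[g&(P[:,0]>lo)&(P[:,0]<hi)]
    if len(q): print(len(q),np.percentile(q,[2,50,98],axis=0).round(1)); print(cv2.minAreaRect(q[:,:2].astype(np.float32)))
b=ok&(P[:,2]>117)&(P[:,2]<126)&(col[:,2]>col[:,0]*1.5)
if b.any(): print("blue",np.percentile(P[b],[1,50,99],axis=0).round(1))
E
```

```text
time: 6.42
position: [656.4, -61.2, 250.4]
orientation: [0.004, 1.0, -0.0, -0.002]
force: [0.4, 0.3, 0.3]
finger_gap: 85.5
finger_force: 0.0
t 6.42 pos [656.4 -61.2 250.4] F [0.4 0.3 0.3] gap 85.5 yhead 89.55 zaxis [-0.004 -0.001 -1.   ]
bolt_head 0.84 247.6 175.6 [643.01479771 -66.10555998 117.55927153]
runner 0.75 253.6 137.5 [609.05357462 -60.4646989  121.64147807]
runner 0.51 249.9 174.8 [642.22276787 -64.04755615 117.87547533]
465 [[640.5 -79.1 105.5]
 [642.8 -75.7 109.6]
 [648.3 -64.  113.7]
 [653.6 -52.2 116.8]
 [655.  -49.3 118.4]]
1455 [[ 624.9 -125.2  124.4]
 [ 628.3  -61.2  127.9]
 [ 632.4   -2.   129.5]]
((621.635009765625, -63.27891540527344), (129.49647521972656, 21.707324981689453), 89.47347259521484)
1313 [[ 682.6 -125.6  124.7]
 [ 686.   -63.5  127.7]
 [ 690.5   -2.3  129.2]]
((686.7213745117188, -64.03264617919922), (129.44239807128906, 8.712296485900879), 89.55160522460938)
blue [[ 556.1 -125.9  120.6]
 [ 587.6  -63.6  122.3]
 [ 623.8   -0.7  123.9]]
```

View pics/w2.png

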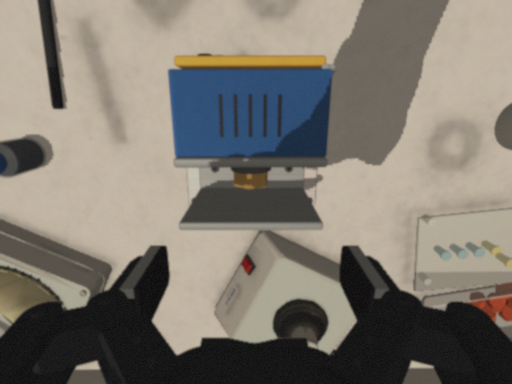

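The wrist picture shows the brass head at (250,177), between the plates and centred in the gap. Plate edges at x = 625–632 and 683–690 and y from -126 to -1 put the bolt at about (647.7, -63.8, 100), consistent with the given sizes. The pads are 22 wide and must clear the collar, which ends at 640.7, so the TCP goes to x ≈ 655.

```bash
python3 - <<'E'
from h import *
to((655,-63.8,150),(655,-63.8,102))
w=np.load("w2.npz");P=w["P"][w["ok"]]; s=(P[:,0]>693)&(P[:,0]<760)&(abs(P[:,1]+64)<75)&(P[:,2]<200); print(np.percentile(P[s],[50,98,100],axis=0))
E
python3 -m creep '[{"tx":0.001,"ty":-0.0026,"tz":0.01,"rx":0,"ry":0,"rz":0,"hand":0},{"tx":0.001,"ty":-0.0026,"tz":0.025,"rx":0,"ry":0,"rz":0,"hand":0},{"tx":0.001,"ty":-0.0026,"tz":0.04,"rx":0,"ry":0,"rz":0,"hand":0},{"tx":0.001,"ty":-0.0026,"tz":0.055,"rx":0,"ry":0,"rz":0,"hand":0},{"tx":0.001,"ty":-0.0026,"tz":0.07,"rx":0,"ry":0,"rz":0,"hand":0},{"tx":0.001,"ty":-0.0026,"tz":0.08,"rx":0,"ry":0,"rz":0,"hand":0},{"tx":0.001,"ty":-0.0026,"tz":0.09,"rx":0,"ry":0,"rz":0,"hand":0},{"tx":0.001,"ty":-0.0026,"tz":0.095,"rx":0,"ry":0,"rz":0,"hand":0}]'
python3 - <<'E'
from h import *
to((655,-63.8,102))
c,p,d=shot('wrist','w3.png')
for r in robot.mark_of("bolt_head",'wrist')[:2]: u,v=r['location'];print(r['conf'],u,v,back(c,d,u,v))
v,u=np.mgrid[0:384,0:512]; v=v.ravel();u=u.ravel(); P=back(c,d,u,v); col=p[v,u].astype(int); ok=d[v,u]>0
br=ok&(col[:,0]>col[:,2]*1.6)&(col[:,0]>60)&(P[:,2]>75)&(P[:,2]<122)&(P[:,0]>632)&(P[:,0]<680)
print(br.sum(), np.percentile(P[br],[1,50,99],axis=0).round(1) if br.sum() else '')
g=ok&(P[:,2]>124)&(P[:,2]<134)&(col[:,2]<col[:,0]*1.4)
for lo,hi in((610,650),(665,710)):
    q=P[g&(P[:,0]>lo)&(P[:,0]<hi)]
    if len(q): print(len(q),np.percentile(q,[2,50,98],axis=0).round(1))
E
```

```text
t 6.57 pos [655.2 -62.6 252.4] F [ 0.8 -0.3  0. ] gap 85.4 yhead 89.41 zaxis [-0.002 -0.    -1.   ]
(655, -63.8, 150) [ 0.     -0.0012  0.1024]
(655, -63.8, 102) [-1.000e-04 -1.200e-03  1.504e-01]
[[753.78443585 -42.9429954   14.67209107]
 [759.80645322   8.36267901  56.59628161]
 [759.98702914  10.82090585  60.20174248]]
time: 7.23
position: [654.6, -64.5, 156.9]
orientation: [0.005, 1.0, 0.0, -0.001]
force: [0.1, -0.4, -0.1]
finger_gap: 85.5
finger_force: 0.0
t 7.23 pos [654.6 -64.5 156.9] F [ 0.1 -0.4 -0.1] gap 85.5 yhead 89.47 zaxis [-0.001  0.    -1.   ]
(655, -63.8, 102) [-0.0004  0.0007  0.0549]
0.83 254.0 215.1 [642.07484845 -63.70498634 116.86352549]
958 [[641.7 -79.4  99.3]
 [648.7 -64.3 113.6]
 [655.1 -48.1 117.7]]
3542 [[ 625.  -125.   124.6]
 [ 628.3  -63.1  127.9]
 [ 632.7   -2.2  129.3]]
2448 [[ 682.7 -115.5  124.3]
 [ 685.4  -64.7  127.8]
 [ 690.4  -13.7  129.1]]
```

View pics/w3.png

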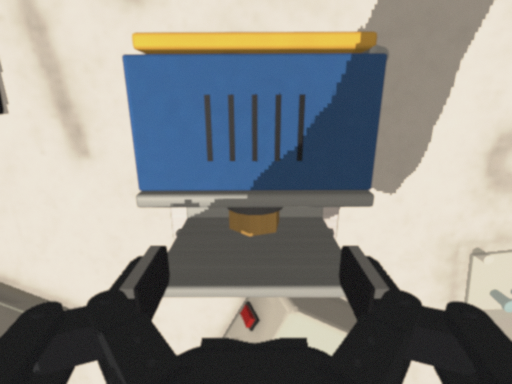

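The picture shows the head at (254,222), centred between the open fingers, with the gap clear. Now I'll lower the fingers to the bolt's height.

```bash
python3 -m creep '[{"tx":-0.0007,"ty":0.0005,"tz":0.008,"rx":0,"ry":0,"rz":0,"hand":0},{"tx":-0.0007,"ty":0.0005,"tz":0.016,"rx":0,"ry":0,"rz":0,"hand":0},{"tx":-0.0007,"ty":0.0005,"tz":0.024,"rx":0,"ry":0,"rz":0,"hand":0},{"tx":-0.0007,"ty":0.0005,"tz":0.032,"rx":0,"ry":0,"rz":0,"hand":0},{"tx":-0.0007,"ty":0.0005,"tz":0.04,"rx":0,"ry":0,"rz":0,"hand":0},{"tx":-0.0007,"ty":0.0005,"tz":0.048,"rx":0,"ry":0,"rz":0,"hand":0},{"tx":-0.0007,"ty":0.0005,"tz":0.055,"rx":0,"ry":0,"rz":0,"hand":0},{"tx":-0.0007,"ty":0.0005,"tz":0.055,"rx":0,"ry":0,"rz":0,"hand":0}]'
```

```text
time: 8.0
position: [655.2, -63.7, 101.3]
orientation: [0.004, 1.0, -0.0, -0.001]
force: [0.0, -0.1, 0.7]
finger_gap: 85.2
finger_force: 0.0
```

```bash
python3 -m creep '[{"tx":0,"ty":0,"tz":0,"rx":0,"ry":0,"rz":0,"hand":80},{"tx":0,"ty":0,"tz":0,"rx":0,"ry":0,"rz":0,"hand":110},{"tx":0,"ty":0,"tz":0,"rx":0,"ry":0,"rz":0,"hand":130},{"tx":0,"ty":0,"tz":0,"rx":0,"ry":0,"rz":0,"hand":255},{"tx":0,"ty":0,"tz":0,"rx":0,"ry":0,"rz":0,"hand":255},{"tx":0,"ty":0,"tz":0,"rx":0,"ry":0,"rz":0,"hand":255},{"tx":0,"ty":0,"tz":0,"rx":0,"ry":0,"rz":0,"hand":255},{"tx":0,"ty":0,"tz":0,"rx":0,"ry":0,"rz":0,"hand":255}]'; python3 -c "
from h import *
to()"
```

```text
time: 8.67
position: [656.4, -64.2, 104.2]
orientation: [0.005, 1.0, -0.0, 0.001]
force: [-1.7, -0.6, 6.2]
finger_gap: 30.6
finger_force: 58.7
t 8.67 pos [656.4 -64.2 104.2] F [-1.7 -0.6  6.2] gap 30.6 yhead 89.48 zaxis [ 0.001 -0.    -1.   ]
```

Grip reads 58.7 N at 30.6 mm, which matches the 30 mm across flats. I'll hold a few seconds so it seats, and check that it stays.

```bash
for i in 1 2 3 4 5; do python3 -m creep '[{"tx":0,"ty":0,"tz":0,"rx":0,"ry":0,"rz":0,"hand":255},{"tx":0,"ty":0,"tz":0,"rx":0,"ry":0,"rz":0,"hand":255},{"tx":0,"ty":0,"tz":0,"rx":0,"ry":0,"rz":0,"hand":255},{"tx":0,"ty":0,"tz":0,"rx":0,"ry":0,"rz":0,"hand":255},{"tx":0,"ty":0,"tz":0,"rx":0,"ry":0,"rz":0,"hand":255},{"tx":0,"ty":0,"tz":0,"rx":0,"ry":0,"rz":0,"hand":255},{"tx":0,"ty":0,"tz":0,"rx":0,"ry":0,"rz":0,"hand":255},{"tx":0,"ty":0,"tz":0,"rx":0,"ry":0,"rz":0,"hand":255}]'; done
python3 - <<'E'
from h import *
to(); print(robot.read_state()["moment"])
ims=[]
for n in("side","scene","wrist"):
    c,p,d=shot(n); q=proj(c,np.array([630,-60,90])).astype(int) if n!="wrist" else np.array([256,215])
    ims.append(cv2.resize(p[q[1]-60:q[1]+60,q[0]-65:q[0]+65],(260,240)))
cv2.imwrite("pics/hold.png",np.hstack(ims)[:,:,::-1])
E
```

```text
time: 9.33
position: [656.5, -64.2, 104.2]
orientation: [0.005, 1.0, -0.0, 0.001]
force: [-1.4, -1.0, 6.2]
finger_gap: 30.7
finger_force: 58.7
time: 10.0
position: [656.5, -64.2, 104.1]
orientation: [0.005, 1.0, -0.0, 0.001]
force: [-2.5, -0.3, 6.3]
finger_gap: 30.4
finger_force: 58.7
time: 10.67
position: [656.4, -64.1, 104.1]
orientation: [0.005, 1.0, -0.0, 0.001]
force: [-2.2, -0.1, 5.5]
finger_gap: 30.6
finger_force: 58.7
time: 11.33
position: [656.5, -64.2, 104.2]
orientation: [0.005, 1.0, -0.0, 0.001]
force: [-1.7, -0.6, 5.6]
finger_gap: 30.5
finger_force: 58.7
time: 12.0
position: [656.4, -64.2, 104.1]
orientation: [0.005, 1.0, -0.0, 0.001]
force: [-1.8, -1.3, 5.2]
finger_gap: 30.5
finger_force: 58.7
t 12.0 pos [656.4 -64.2 104.1] F [-1.8 -1.3  5.2] gap 30.5 yhead 89.48 zaxis [ 0.001 -0.    -1.   ]
[0.02354522 0.36654049 0.04802103]
```

View pics/hold.png

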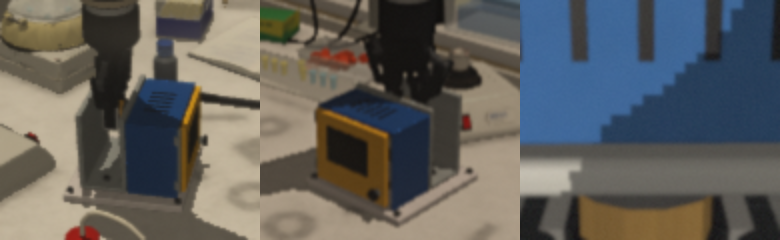

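The pictures show the door still shut and the fingers in the gap with the brass head between the pads. The opening stayed at 30.5 mm over 3.3 s with the grip steady at 58.7 N, so the bolt isn't turning. Handing in.

```bash
python3 -c "
from rig import robot
print(robot.finish_job())"
```

```text
the job is handed in; nothing more can be done
None
```

I handed the job in at about 12 s: the guard door was pushed shut first, then the bolt head was gripped on its flats (steady 58.7 N, 30.5 mm opening for 3.3 s, so not turning), and the arm stayed well clear of the bottles, tape roll and timer; I did not re-measure those at the end, and the hand-in returned no verdict.

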